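Nest the mixing bowls in the carrier, pull out its telescoping handle and hold it up

TASK

Nest the medium bowl inside the large bowl that already sits in the wooden carrier, and the small bowl inside the medium one, all standing upright. Then squeeze the orange-red release on the carrier's T-handle and, with the carrier still standing on the worktop, pull the handle out past its first stop to the second one, fully extended. Lift the carrier a few centimetres off the worktop by that handle, level, with the bowls and the honey jar still in their places, and finish while still holding it up there; leave the pepper mill, timer and lemon alone.

Things in the scene. Friction and masses are not known exactly. Their poses are not given: they have to be found in the camera images.
- carrier: Wooden tray, 150 mm (x) by 330 mm (y), 20 mm high, loose, 0.39 kg (0.9 kg loaded). Origin: under the handle post, tray underside, z up; -x side roughly towards the robot; tray from y -135 to +195 mm. An aluminium post, 30 by 26 mm, stands at the origin up to z = 140 mm (38 by 34 mm collar at its top). Bowl ring at y = +118 mm, jar cup at y = -88 mm, tray floor 7 mm thick.
- handle (a joint): How far the handle is out of the post along the carrier's z, m: 0 stowed (start), 0.045 first stop, 0.090 second stop (hard end). Slides with about 2.5 N. Unless the release is squeezed in, a latch locks it at each of these (1 mm play), and pulling lifts the whole carrier; with the release kept in it passes the first stop freely.
- release (a joint): Travel of the orange-red release bar into the handle, in m: 0 out, 0.006 squeezed right in. It starts to move at 3 N and is right in at 8 N; the latch is free from about 0.0052 on. It springs back out by itself.
- handle_grip (a point): Centre of the handle's black T-bar, 156 mm above the carrier's origin when stowed, 246 mm fully out. Bar 110 mm long (carrier y), 26 mm wide (x), 26 mm high. The orange-red release, 76 mm long, 17 mm high, lies along its -x face and is 8.5 mm proud: together x -21.5 to +13 mm. Pinching the bar's middle across x, one finger on the release, with 15 N or more squeezes it right in.
- bowl_large: Dark teal plastic mixing bowl, round, rim 184 mm across, 74 mm high, inner floor 5 mm thick (flat for about 100 mm across), mouth 166 mm across. Origin: centre of its underside. It stands in the carrier's rubber ring.
- bowl_medium: Light teal plastic bowl, loose on the worktop, rim 124 mm across, 66 mm high, foot 68 mm across, mouth 106 mm across, inner floor 5 mm thick; 0.06 to 0.09 kg. The rim is a band 9 mm wide (radially), 12 mm high, all round, to be pinched from above with one finger inside; the wall below curves inward. Origin: centre of its underside.
- bowl_small: Cream plastic bowl, rim 68 mm across, 56 mm high, foot 42 mm across, mouth 52 mm across, inner floor 5 mm; 0.035 to 0.055 kg. Rim band 8 mm wide and 12 mm high. Origin: centre of its underside. Stands loose on the worktop; medium and small bowl may stand in either of two places.
- bowl_seat (a point): Where the large bowl's origin belongs: middle of the rubber ring on the tray floor (carrier frame 0, +118, +7 mm).
- jar_seat (a point): Where the honey jar's origin belongs: middle of the rubber cup on the tray floor (carrier frame 0, -88, +7 mm).
- honey_jar: Honey jar with a yellow lid, 68 mm across, 112 mm high, 0.28 kg, standing in the carrier's rubber cup. Origin: centre of its underside.
- pepper_mill: Bystander: turned dark wooden pepper mill, 58 mm across, 170 mm high. Origin: centre of its underside.
- timer: Bystander: red and white kitchen timer, 64 mm across, 54 mm high. Origin: centre of its underside.
- lemon: Bystander: lemon, 71 by 53 mm, 51 mm high. Origin: its underside.
Not all that is in view belongs to the job. Leave any green look-alike of the bowl_small alone.

How it is judged:
By the outcome, as a careful person would: the job done as asked, in the order asked, and still so for the second after the job is handed in, while the arm keeps its last pose, push and grip.
It also fails if it takes over 69 s, if anything falls off the work surface, if the arm or the gripper's body presses on something with over 40 N, if the wrist force passes 120 N, or if a joint passes its speed limit or range.

ROBOT

A 7-joint arm with a two-finger parallel gripper is mounted at the origin on a cart in front of the work surface, level with it; the furniture and walls round the work are solid. World frame = base frame: x ahead of the robot, y to its left, z up, the work surface at z = 0. Lengths are in m, angles in rad, forces in N, time in s.
With the tool pointing down it reaches from about 0.375 to 0.925 m from the base axis. Payload 3.1 kg.
Tool frame: the origin (TCP) lies between the finger pads, 19 mm behind the fingertips; this is the grasp point; z points along the fingers, y is the line along which they close (so a half turn about z gives the same grasp; the last joint's range is limited). The gripper opens to 85 mm and grips with 20 to 120 N. Pads are 22 mm wide; open, the fingers measure 114 mm over their backs; the gripper's body (76 mm by 85 mm) begins 54 mm behind the grasp point. The pads swing forward as they close: fully open they stand 13 mm farther back than shut.
Start: joints at [1.214, 0.383, 0.044, 1.598, -0.018, 1.161, -0.05], TCP at [0.166, -0.628, 0.25] pointing down, gripper open.
Joint ranges: [-2.61, 2.61], [-0.41, 2.15], [-1.48, 1.57], [0, 2.5], [-1.57, 4.71], [0.05, 1.97], [-2.85, 2.85]. Speed limits (rad/s): [2.79, 2.79, 3.14, 3.14, 3.14, 3.14, 3.14].

INTERFACE

Orientations are given as a unit quaternion [x, y, z, w].
In Python, from bench import move_ptp, movel, move_j, move_gripper, pause, inverse_kinematics, read_camera, camera_params, MotionError, sign_off, look_for, tip_of, read_time_s, read_qpos, read_joint_vel, read_effort, read_eef_pos, read_tcp_rot, read_ft_force, read_ft_torque, read_finger_gap, read_grasp_force gives the robot as it stands. Calls block until the motion is done:
- move_ptp(position, orientation): joint-space move of the TCP to a pose.
- movel(position, orientation=None, speed=0.15): straight line of the TCP; orientation=None keeps the orientation; speed is the mean speed in m/s.
- move_j(angles): joint-space move.
- move_gripper(opening, effort=None): finger opening in m; effort is the grip in N (None keeps the last); returns when the fingers have stopped.
- pause(seconds).
- inverse_kinematics(position, orientation): joint angles nearest the present ones, or None.
- read_camera(name): name is "side" or "top" or "wrist"; returns the picture (400x640x3 uint8, red, green, blue); there is no depth.
- camera_params(name): a dict with "K" (3x3 intrinsics, pixels), "camera_from_world" (4x4, takes a point from world to camera coordinates). Camera axes: x right, y down, z forward; pixel columns grow to the right and rows downward; lengths in m; the calibration is good to about 2 mm. A picture is of the moment at which its call begins: read the wrist's pose just before it. camera_params takes no time and is no camera call; for the wrist camera it gives the pose at the moment of the call.
A pose or a line that the arm cannot do raises MotionError and nothing moves.
- sign_off(): hands the job in; it is judged then, once.
Trained networks look in the newest picture that a camera, given by its name, has taken for a name from the list of things; names that differ only in an ending like _2 or _b are one class to them, and where a whole thing is asked for, a point or a joint stands for the part that bears it (a point fixed in the world has none). Each returns a list of dicts, best first, with "confidence" (0 to 1); they miss things now and then, are a little off and sometimes report something else, mostly with a low value. They report only what shows in the picture. A call takes as long as a camera call. They do not tell look-alikes from the thing itself.
- look_for(camera, name): "at" ([column, row] in pixels, amid what is visible of it).
- tip_of(camera, name): "at" ([column, row] in pixels: a listed point, or the origin of a listed thing).
Readings, each from a call of its own:
- read_time_s(): time.
- read_qpos(): joint angles.
- read_joint_vel(): joint speeds.
- read_effort(): joint torques, N m.
- read_eef_pos(): TCP position.
- read_tcp_rot(): TCP orientation.
- read_ft_force(): force on the tool from outside, world axes, zero at the start.
- read_ft_torque(): the same for the moment, N m.
- read_finger_gap(): finger opening in m.
- read_grasp_force(): force on a finger pad.
Only numpy, scipy, OpenCV 4.12 (cv2) and the standard library are available. Lean on these libraries where they do the work, as an engineer would, in place of code of your own. Each camera call takes 0.05 s, during which the arm holds its last target. There are 200 camera calls.

## Working session

There is one attempt and no reset: what is moved stays moved. The work goes in short steps, each a Python script; the robot and the scene stay as the last script left them, time stands still between calls to the robot, and variables do not carry over. Pictures are saved under pics/ and viewed, at most 10 in all, crops included, and the job is handed in when it is done.

```bash
ls; mkdir -p pics
cat > h.py <<'E'
import numpy as np, cv2
from bench import *
def snap(n,f=None):
    im=read_camera(n)
    if f: cv2.imwrite('pics/'+f+'.png',im[:,:,::-1])
    return im
def ray(n,px,cp=None):
    c=cp or camera_params(n);T=np.linalg.inv(c["camera_from_world"])
    d=T[:3,:3]@np.linalg.inv(c["K"])@np.array([px[0],px[1],1.]);return T[:3,3],d/np.linalg.norm(d)
def onplane(n,px,z,cp=None):
    o,d=ray(n,px,cp);return o+d*(z-o[2])/d[2]
def tri(rs):
    A=sum(np.eye(3)-np.outer(d,d) for o,d in rs);b=sum((np.eye(3)-np.outer(d,d))@o for o,d in rs)
    p=np.linalg.solve(A,b);return p,max(np.linalg.norm(np.cross(p-o,d)) for o,d in rs)
def proj(n,p,cp=None):
    c=cp or camera_params(n);q=c["K"]@(c["camera_from_world"]@np.append(p,1))[:3];return q[:2]/q[2]
E
python3 - <<'E'
from h import *
a=snap('top','top0');b=snap('side','side0')
np.set_printoptions(precision=3,suppress=True)
for n in ['carrier','handle_grip','bowl_large','bowl_medium','bowl_small','bowl_seat','jar_seat','honey_jar','pepper_mill','timer','lemon']:
    R=[]
    for c in ['top','side']:
        t=tip_of(c,n);l=look_for(c,n) if n!='bowl_seat' else []
        print(n,c,'tip',[(np.round(x['at']).tolist(),round(x['confidence'],2)) for x in t[:3]],'look',[(np.round(x['at']).tolist(),round(x['confidence'],2)) for x in l[:3]])
        if t:R.append(ray(c,t[0]['at']))
    if len(R)==2:print('  tri',*tri(R))
print(read_tcp_rot(),read_eef_pos(),read_time_s())
for c in ['top','side','wrist']:print(c,np.linalg.inv(camera_params(c)["camera_from_world"]),camera_params(c)["K"][0])
E
```

```text
pics
carrier top tip [([358.0, 226.0], 0.65), ([365.0, 216.0], 0.57), ([384.0, 225.0], 0.45)] look [([368.0, 227.0], 0.82)]
carrier side tip [([359.0, 250.0], 0.86), ([453.0, 238.0], 0.41)] look [([363.0, 255.0], 0.91), ([386.0, 180.0], 0.22)]
  tri [ 0.498 -0.184  0.015] 0.0007752453446068994
handle_grip top tip [([365.0, 214.0], 0.74)] look [([363.0, 216.0], 0.75)]
handle_grip side tip [([363.0, 229.0], 0.62)] look [([364.0, 226.0], 0.65)]
  tri [ 0.511 -0.187  0.148] 0.008590446995302054
bowl_large top tip [([322.0, 218.0], 0.9)] look [([324.0, 219.0], 0.85)]
bowl_large side tip [([326.0, 226.0], 0.74)] look [([327.0, 216.0], 0.84), ([284.0, 150.0], 0.18)]
  tri [ 0.526 -0.063  0.001] 0.003097869925742453
bowl_medium top tip [([265.0, 216.0], 0.68), ([325.0, 219.0], 0.32)] look [([261.0, 213.0], 0.76), ([369.0, 228.0], 0.31)]
bowl_medium side tip [([268.0, 192.0], 0.79)] look [([266.0, 186.0], 0.9), ([282.0, 149.0], 0.73)]
  tri [0.528 0.134 0.027] 0.009054583164231555
bowl_small top tip [([220.0, 218.0], 0.74), ([222.0, 256.0], 0.73)] look [([219.0, 255.0], 0.81), ([215.0, 220.0]
[... 1158 characters left out ...]
95470862
lemon top tip [([345.0, 157.0], 0.63)] look []
lemon side tip [([381.0, 185.0], 0.75)] look [([386.0, 180.0], 0.65)]
  tri [ 0.744 -0.143 -0.009] 0.006985133079534612
[ 0.992  0.129  0.    -0.   ] [ 0.166 -0.628  0.25 ] 2.2
top [[-0.005 -0.982  0.188  0.321]
 [-1.     0.009  0.017 -0.05 ]
 [-0.019 -0.188 -0.982  1.364]
 [ 0.     0.     0.     1.   ]] [401.094   0.    310.769]
side [[ 0.504 -0.756  0.419  0.01 ]
 [-0.864 -0.44   0.246 -0.343]
 [-0.002 -0.485 -0.874  1.252]
 [ 0.     0.     0.     1.   ]] [462.3     0.    320.502]
wrist [[ 0.256 -0.92  -0.296  0.242]
 [-0.967 -0.244 -0.077 -0.607]
 [-0.001  0.306 -0.952  0.375]
 [ 0.     0.     0.     1.   ]] [310.695   0.    322.339]
```

Run:
```python
import cv2
a=cv2.imread('pics/top0.png')[130:290,180:450];b=cv2.imread('pics/side0.png')[120:300,180:480]
a=cv2.resize(a,(790,468),interpolation=2)[:,:];b=cv2.resize(b,(790,474),interpolation=2)
cv2.imwrite('pics/t1.png',a);cv2.imwrite('pics/s1.png',b)
```

```text
(no output)
```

View pics/t1.png

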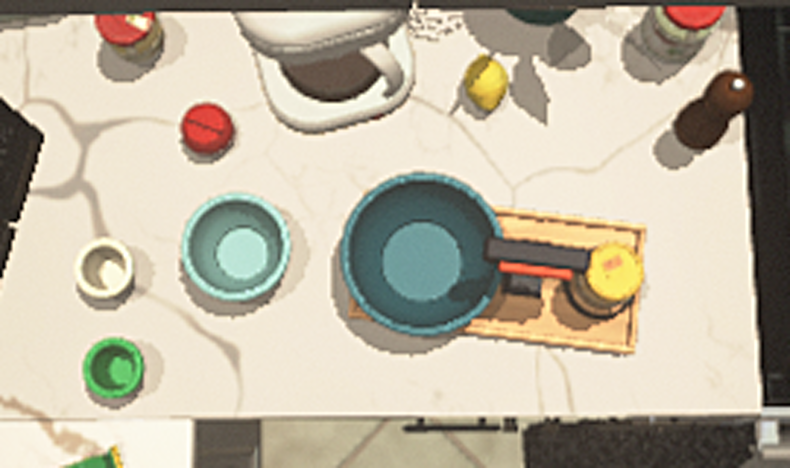

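View pics/s1.png

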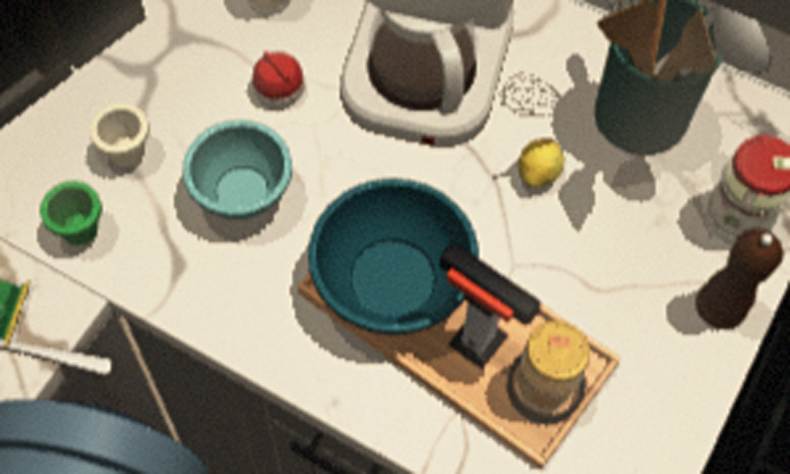

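Small-bowl candidates in the full top picture: cream bowl at (216,222) and green look-alike at (219,256). I choose the cream one. The medium bowl is light teal at (261,215), and the large one, dark teal at (322,218), is in the carrier. The release lies on the robot side of the bar. Next I go in for wrist views.

```bash
cat >> h.py <<'E'
from scipy.spatial.transform import Rotation as Ro
def down(yaw,sgn=1):  # carrier yaw; tool z down, tool x along +-carrier y
    y=np.array([-np.sin(yaw),np.cos(yaw),0])*sgn; z=np.array([0,0,-1.]); return Ro.from_matrix(np.c_[y,np.cross(z,y),z]).as_quat()
np.set_printoptions(precision=4,suppress=True)
E
python3 - <<'E'
from h import *
import json
yaw=np.radians(-7.5)
for s in (1,-1):
    for p in [(.47,.134,.06),(.47,-.06,.08),(.5,.293,.05),(.5,-.06,.08),(.511,-.187,.163),(.511,-.187,.32),(.47,.2,.33),(.5,0,.33)]:
        q=inverse_kinematics(p,down(yaw,s));print(s,p,None if q is None else np.array(q))
s=1 if inverse_kinematics((.47,.2,.33),down(yaw,1)) is not None else -1
V={}
for i,p in enumerate([(.5,-.03,.35),(.47,.19,.33)]):
    try: move_ptp(p,down(yaw,s))
    except MotionError as e: print(e);continue
    cp=camera_params('wrist');snap('wrist',f'w{i}')
    V[i]={k:np.array(v).tolist() for k,v in cp.items()}
    for n in ['handle_grip','bowl_large','bowl_medium','bowl_small','jar_seat']:
        print(i,n,[(np.round(x['at']).tolist(),round(x['confidence'],2)) for x in tip_of('wrist',n)[:3]])
json.dump(V,open('v.json','w'));print(read_time_s())
a=cv2.imread('pics/w0.png');b=cv2.imread('pics/w1.png')
cv2.imwrite('pics/ww.png',cv2.resize(np.vstack([a,b]),(480,600),interpolation=cv2.INTER_AREA))
E
```

```text
1 (0.47, 0.134, 0.06) [ 0.4992  0.5871 -1.0055  2.0754  0.6742  0.847  -1.0381]
1 (0.47, -0.06, 0.08) [ 0.5675  0.3574 -0.5868  2.1154  0.2895  0.7458 -0.3358]
1 (0.5, 0.293, 0.05) [-0.0072  0.6356 -0.7373  1.8708  0.5584  0.8531 -1.159 ]
1 (0.5, -0.06, 0.08) [ 0.5307  0.4028 -0.5613  2.0484  0.3043  0.7704 -0.3463]
1 (0.511, -0.187, 0.163) [ 0.6916  0.3247 -0.4807  1.9113  0.1826  0.9482 -0.0057]
1 (0.511, -0.187, 0.32) [ 0.7068  0.1592 -0.4765  1.7499  0.0767  1.2509  0.0804]
1 (0.47, 0.2, 0.33) [ 0.7081  0.2763 -1.3517  1.7853  0.2796  1.3049 -0.8415]
1 (0.5, 0, 0.33) [ 0.6179  0.0784 -0.7263  1.8224  0.0546  1.261  -0.2545]
-1 (0.47, 0.134, 0.06) [ 0.6601  0.7787 -1.2466  2.0705  0.9099  1.0034  1.9362]
-1 (0.47, -0.06, 0.08) [-1.0237  0.8617  1.3739  2.1791 -1.0275  1.0542 -2.3371]
-1 (0.5, 0.293, 0.05) [ 0.317   0.9747 -1.2536  1.8581  1.0364  1.152   1.684 ]
-1 (0.5, -0.06, 0.08) [-0.9889  0.9285  1.3703  2.1112 -1.0679  1.1097 -2.3375]
-1 (0.511, -0.187, 0.163) [-0.7408  0.7512  1.3795  1.9714 -0.8223  1.1543 -2.2908]
-1 (0.511, -0.187, 0.32) [-0.8643  0.3702  1.4094  1.8105 -0.3808  1.2893 -2.6281]
-1 (0.47, 0.2, 0.33) [ 0.6399  0.222  -1.2444  1.7867  0.2188  1.2891  2.3521]
-1 (0.5, 0, 0.33) [ 1.1559  0.2383 -1.372   1.8078  0.243   1.2938  2.7326]
0 handle_grip [([346.0, 300.0], 0.97)]
0 bowl_large [([343.0, 174.0], 0.9)]
0 bowl_medium [([335.0, 21.0], 0.79), ([337.0, 242.0], 0.7), ([478.0, 201.0], 0.24)]
0 bowl_small []
0 jar_seat [([337.0, 288.0], 0.94)]
1 handle_grip []
1 bowl_large [([375.0, 299.0], 0.79)]
1 bowl_medium [([374.0, 178.0], 0.94), ([466.0, 141.0], 0.2)]
1 bowl_small [([265.0, 95.0], 0.87), ([339.0, 73.0], 0.78)]
1 jar_seat []
6.15
```

View pics/ww.png

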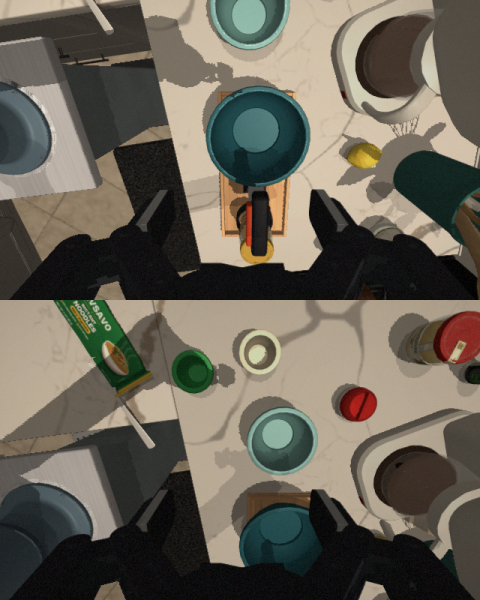

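The wrist pictures show, in full-resolution pixels: w0 has the large bowl at about (343,180), with the orange release on the bar's robot side at about (335,300). w1 has the medium bowl at (376,187), the cream bowl at (346,70) and the green one at (257,95). Next I fit the rims.

```bash
cat >> h.py <<'E'
def rimfit(im,cp,c0,z,rs,half=.02,pol=0):
    """best circle (x,y,r) on plane z by mean radial gradient"""
    P=np.array(cp["K"])@np.array(cp["camera_from_world"])[:3]
    s=.0005;R=max(rs)+half+.01;n=int(2*R/s)
    H=P@np.array([[s,0,c0[0]-R],[0,s,c0[1]-R],[0,0,z],[0,0,1]])
    pt=cv2.warpPerspective(im,H,(n,n),flags=cv2.INTER_LINEAR|cv2.WARP_INVERSE_MAP).astype(np.float32)
    pt=cv2.GaussianBlur(pt,(0,0),3)
    gx=cv2.Sobel(pt,-1,1,0);gy=cv2.Sobel(pt,-1,0,1)
    a=np.linspace(0,2*np.pi,180,endpoint=False);ca,sa=np.cos(a),np.sin(a)
    best=(-1,)
    def sc(x,y,r):
        u=np.clip(((x+r*ca+R)/s).astype(int),0,n-1);v=np.clip(((y+r*sa+R)/s).astype(int),0,n-1)
        g=np.abs(gx[v,u]*ca[:,None]+gy[v,u]*sa[:,None]).sum(1);return np.minimum(g,np.percentile(g,75)).mean()
    for st,hh,cen in [(.002,half,None),(.0005,.002,1)]:
        bx,by=(0,0) if cen is None else best[1:3]
        for x in np.arange(bx-hh,bx+hh+1e-9,st):
            for y in np.arange(by-hh,by+hh+1e-9,st):
                for r in rs:
                    v=sc(x,y,r)
                    if v>best[0]:best=(v,x,y,r)
    return np.array([best[1]+c0[0],best[2]+c0[1],best[3],best[0]])
E
python3 - <<'E'
from h import *
import json
V=json.load(open('v.json'));ld=lambda f:cv2.imread(f'pics/{f}.png')
T=camera_params('top')
for n,c0,z,r,vs in [('large',(.526,-.063),.081,.092,['top0','w0']),('medium',(.525,.134),.066,.062,['top0','w1']),('small',(.529,.294),.056,.034,['top0','w1'])]:
    res=[]
    for f in vs:
        cp=T if f=='top0' else V[f[1]]
        o=rimfit(ld(f),cp,c0,z,np.arange(r-.004,r+.0045,.001),.02);res.append(o)
        print(n,f,o)
    C=[np.linalg.inv(np.array((T if f=='top0' else V[f[1]])["camera_from_world"]))[:3,3] for f in vs]
    R=[(c,(lambda d:d/np.linalg.norm(d))(np.array([o[0],o[1],z])-c)) for c,o in zip(C,res)]
    print('  tri rim',*tri(R))
# bar
g=[(np.linalg.inv(np.array(T["camera_from_world"]))[:3,3])]
R=[ray('top',(365,214)),ray('wrist',(346,300),V['0']),ray('side',(363,229))];print('bar',*tri(R),tri(R[:2]))
print([onplane('wrist',(346,300),.156,V['0'])])
# rectify w0 at plane z=.169 to view bar & at .02 for tray
P=np.array(V['0']["K"])@np.array(V['0']["camera_from_world"])[:3]
o=[]
for z,sc in ((.169,.001),(.02,.001)):
    H=P@np.array([[0,sc,.36],[sc,0,-.36],[0,0,z],[0,0,1]])  # u->y, v->x
    im=cv2.warpPerspective(ld('w0'),H,(400,290),flags=cv2.INTER_LINEAR|cv2.WARP_INVERSE_MAP);o.append(im)
H=np.array(T["K"])@np.array(T["camera_from_world"])[:3]@np.array([[0,.001,.36],[.001,0,-.36],[0,0,.169],[0,0,1]])
o.insert(0,cv2.warpPerspective(ld('top0'),H,(400,290),flags=cv2.INTER_LINEAR|cv2.WARP_INVERSE_MAP))
H=np.array(T["K"])@np.array(T["camera_from_world"])[:3]@np.array([[0,.001,.36],[.001,0,-.36],[0,0,.02],[0,0,1]])
o.append(cv2.warpPerspective(ld('top0'),H,(400,290),flags=cv2.INTER_LINEAR|cv2.WARP_INVERSE_MAP))
cv2.imwrite('pics/rect.png',np.vstack([np.hstack(o[:2]),np.hstack([o[3],o[2]])]))
E
```

```text
large top0 [  0.528   -0.069    0.088  119.6856]
large w0 [  0.5225  -0.0675   0.092  188.9482]
  tri rim [ 0.5249 -0.0678  0.0846] 0.002773929808638455
medium top0 [  0.53     0.14     0.058  147.4597]
medium w1 [  0.53     0.1435   0.058  135.0096]
  tri rim [0.5311 0.1411 0.0585] 0.00013118743202538227
small top0 [  0.508    0.289    0.03   185.6372]
small w1 [  0.509    0.294    0.03   188.6027]
  tri rim [0.5111 0.2955 0.0314] 0.00042581463192956727
bar [ 0.508  -0.1884  0.1557] 0.009566080479709048 (array([ 0.5115, -0.1925,  0.1537]), np.float64(0.00507239226150986))
[array([ 0.5068, -0.1888,  0.156 ])]
```

View pics/rect.png

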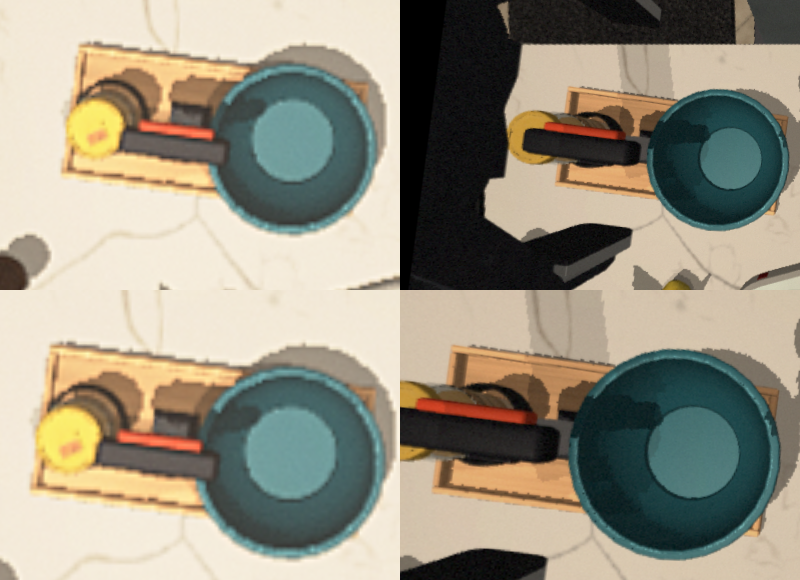

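The rectified views (1 mm per pixel) put the bar centre at x≈0.507, y≈-0.185 with a yaw of about -8°, consistent with the large bowl at (0.525,-0.068). I'll redo the rim fits with fixed radii.

Run:
```python
from h import *
import json
V=json.load(open('v.json'));ld=lambda f:cv2.imread(f'pics/{f}.png')
T=camera_params('top');S=camera_params('side')
cps={'top0':T,'side0':S,'w0':V['0'],'w1':V['1']}
cent=[]
for n,c0,z,r,vs in [('large',(.525,-.068),.081,.092,['top0','w0']),('medium',(.53,.14),.066,.062,['top0','w1']),('small',(.512,.293),.056,.034,['top0','w1'])]:
    R=[]
    for f in vs:
        cp=cps[f]
        o=rimfit(ld(f),cp,c0,z,[r],.016)
        i=rimfit(ld(f),cp,c0,z,[r-(.009 if r>.05 else .008)],.016);print(n,f,'outer',o,'inner',i)
        c=np.linalg.inv(np.array(cp["camera_from_world"]))[:3,3];d=np.array([o[0],o[1],z])-c;R.append((c,d/np.linalg.norm(d)))
    print('  tri',*tri(R))
# colour-mask check, medium
for f in ('top0','w1'):
    h=cv2.cvtColor(ld(f),cv2.COLOR_BGR2HSV);u=proj('x',(.53,.14,.06),cps[f]).astype(int)
    m=((h[...,0]>75)&(h[...,0]<105)&(h[...,1]>50)).astype(np.uint8)
    k,lab,st,ce=cv2.connectedComponentsWithStats(m);l=lab[u[1]-5:u[1]+6,u[0]-5:u[0]+6].ravel();l=np.bincount(l[l>0]).argmax()
    cs=max(cv2.findContours((lab==l).astype(np.uint8),0,1)[0],key=cv2.contourArea)[:,0]
    w=np.array([onplane('x',p,.066,cps[f])[:2] for p in cs]);A=np.c_[2*w,np.ones(len(w))];s=np.linalg.lstsq(A,(w**2).sum(1),rcond=None)[0]
    print(f,st[l],s[:2],np.sqrt(s[2]+s[0]**2+s[1]**2))
f='w1';h=cv2.cvtColor(ld(f),cv2.COLOR_BGR2HSV)
```

```text
large top0 outer [  0.523   -0.0695   0.092  116.2684] inner [  0.5235  -0.0705   0.083  134.0693]
large w0 outer [  0.5225  -0.0675   0.092  189.0579] inner [  0.523   -0.0685   0.083  173.5457]
  tri [ 0.5232 -0.0693  0.0758] 0.0006387172658670864
medium top0 outer [  0.5175   0.143    0.062  118.0782] inner [  0.535    0.1395   0.053  219.1688]
medium w1 outer [ 0.536   0.1405  0.062  93.4914] inner [  0.535    0.1415   0.053  248.1374]
  tri [0.5262 0.1424 0.07  ] 0.009174087543484684
small top0 outer [  0.499    0.2875   0.034  138.4376] inner [  0.513    0.2905   0.026  175.0469]
small w1 outer [  0.5135   0.2925   0.034  137.7035] inner [  0.513    0.2925   0.026  295.9386]
  tri [0.5109 0.297  0.0131] 0.006281771484309903
top0 [243 205  35  27 239] [0.5219 0.1388] 0.04308360383492308
w1 [370 191   4   3   5] [0.5284 0.1392] 0.001596109887162793
```

```bash
cat >> h.py <<'E'
YAW=np.radians(-8);XC=np.array([np.cos(YAW),np.sin(YAW),0]);YC=np.array([-np.sin(YAW),np.cos(YAW),0]);Q=down(YAW)
L=np.array([.5232,-.069,0])
def at(p,z): return [p[0],p[1],z]
E
python3 - <<'E'
from h import *
M=np.array([.535,.1405,0]);g=M-.0575*XC
move_gripper(.045,30)
move_ptp(at(g,.12),Q);movel(at(g,.068),speed=.1)
print('F',read_ft_force());move_gripper(0,30);print('gap',read_finger_gap(),read_grasp_force())
movel(at(g,.20),speed=.2);print('gap',read_finger_gap(),read_ft_force())
t=L+.007*YC+.003*XC-.0575*XC
movel(at(t,.20),speed=.25);print(read_eef_pos(),read_time_s())
cv2.imwrite('pics/m1.png',np.vstack([snap('wrist'),snap('side')])[:,:,::-1][:,:,:])
a=cv2.imread('pics/m1.png');cv2.imwrite('pics/m1v.png',np.hstack([cv2.resize(a[:400],(400,250)),cv2.resize(a[400+80:400+330,180:580],(400,250))]))
E
```

```text
F [ 0.0653  0.067  -0.88  ]
gap 0.01065719458182042 28.726299097761512
gap 0.010630268617858553 [-0.7302  0.0879 -1.5801]
[ 0.4699 -0.0527  0.1995] 10.3333
```

View pics/m1v.png

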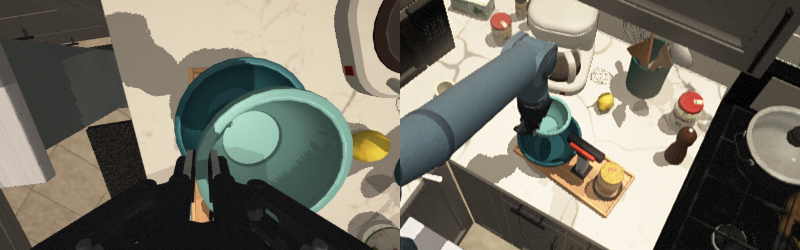

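The medium bowl is held by its rim (fingers at (195,190) in the left view) and hangs over the large bowl, clear of the handle. Next I lower it with force checks.

Run:
```python
from h import *
p=np.array(read_eef_pos());f0=read_ft_force()[2]
movel(at(p,.095),speed=.12);print(read_ft_force()-f0)
for z in np.arange(.092,.0755,-.0025):
    movel(at(p,z),speed=.06);d=read_ft_force()-f0;print(round(z,4),np.round(d,2))
    if d[2]>1.5:break
move_gripper(.024,30);print(read_finger_gap(),read_ft_force()-f0)
movel(at(p,.20),speed=.2)
S=np.array([.513,.2915,0]);g=S-.030*XC
v=S-.03*XC-.10*YC*0
move_ptp(at(g,.16),Q);move_gripper(.036,30)
import json
cp={k:np.array(v).tolist() for k,v in camera_params('wrist').items()}
im=snap('wrist','s2')[:,:,::-1].copy();print(read_time_s())
print(rimfit(im,cp,S[:2],.056,[.026],.012),proj('x',(*S[:2],.056),cp))
t=snap('top','top2')[:,:,::-1].copy();T=camera_params('top')
print('med',rimfit(t,T,L[:2],.078,[.053],.02),'large',rimfit(t,T,L[:2],.081,[.092,.083],.015))
a=cv2.resize(im,(400,250));b=cv2.resize(t[160:260,280:440],(400,250))
cv2.imwrite('pics/s2v.png',np.hstack([a,b]))
```

```text
[ 0.5533  0.8517 -0.5841]
0.092 [-0.12  1.39  0.18]
0.0895 [ 0.76  1.48 -0.02]
0.087 [1.3  1.22 0.06]
0.0845 [0.01 0.23 1.49]
0.082 [-0.83  0.89  5.27]
0.023786094364695712 [ 2.1856 -0.1763  1.0291]
15.375
[  0.513    0.293    0.026  237.9723] [360.4423 201.3056]
med [  0.5252  -0.061    0.053  265.7331] large [  0.5232  -0.0705   0.083  135.3997]
```

View pics/s2v.png

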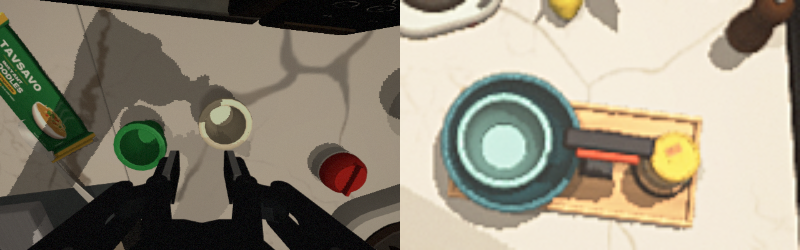

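Left view: the cream bowl is at (225,125) and the gripper is next to its robot side; the green one at (140,145) stays put. Right view: the medium bowl sits level and centred in the large one. Now I pick the cream bowl.

Run:
```python
from h import *
S=np.array([.513,.2925,0]);g=S-.030*XC
move_ptp(at(g,.10),Q);movel(at(g,.058),speed=.1)
print('F',read_ft_force());move_gripper(0,30);print('gap',read_finger_gap(),read_grasp_force())
movel(at(g,.19),speed=.2);print('gap',read_finger_gap())
t=np.array([.5252,-.061,0])+.004*XC+.001*YC-.030*XC
movel(at(t,.19),speed=.3);f0=read_ft_force()
movel(at(t,.092),speed=.12);print(read_ft_force()-f0)
for z in np.arange(.0875,.0705,-.0025):
    movel(at(t,z),speed=.06);d=read_ft_force()-f0;print(round(z,4),np.round(d,2))
    if d[2]>1.5 or abs(d).max()>6:break
print(read_time_s(),read_finger_gap())
```

```text
F [0.5618 0.9403 0.1423]
gap 0.010585044167781199 28.620243809418753
gap 0.010735467848291658
[-0.4548 -0.0275  1.2741]
0.0875 [-0.17 -0.42 -0.01]
0.085 [0.78 0.29 0.47]
0.0825 [-0.06 -0.48 -0.11]
0.08 [0.57 0.07 0.65]
0.0775 [ 0.48  0.04 -0.67]
0.075 [-1.89 -0.17  6.64]
21.2917 0.010739737912130695
```

Run:
```python
from h import *
import json
p=np.array(read_eef_pos())
move_gripper(.019,30);print(read_finger_gap())
movel(at(p,.27),speed=.2)
b=np.array([.507,-.185,0])
move_gripper(.07,30);move_ptp(at(b,.27),Q)
cp={k:np.array(v).tolist() for k,v in camera_params('wrist').items()};json.dump(cp,open('cpb.json','w'))
im=snap('wrist','b3')[:,:,::-1].copy();tp=tip_of('wrist','handle_grip');print(tp)
for x in tp[:1]:print(onplane('w',x['at'],.156,cp))
t=snap('side','side3')[:,:,::-1].copy();print(read_time_s())
P=np.array(cp["K"])@np.array(cp["camera_from_world"])[:3]
H=P@np.array([[0,.0005,.44],[.0005,0,-.285],[0,0,.169],[0,0,1]])
r=cv2.warpPerspective(im,H,(400,280),flags=cv2.INTER_LINEAR|cv2.WARP_INVERSE_MAP)
cv2.imwrite('pics/b3v.png',np.vstack([np.hstack([cv2.resize(im,(400,280)),r]),cv2.resize(t[120:280,220:470],(800,512))[:300]]))
```

```text
0.019007506311710283
[{'at': [323.7, 199.6], 'confidence': 0.89}]
[ 0.5071 -0.1866  0.156 ]
23.9417
```

View pics/b3v.png

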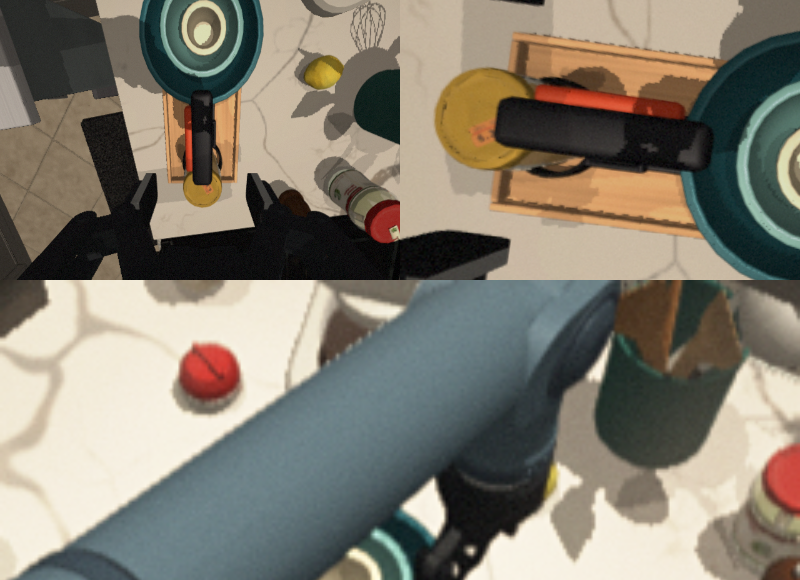

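The bowls are nested concentrically at (203,30) in the first view. The rectified view (0.5 mm per pixel) puts the bar centre at (0.507,-0.184) with a yaw of about -7°, and the release is on the robot side. Next I pinch and pull.

Run:
```python
from h import *
y=np.radians(-7);xc=np.array([np.cos(y),np.sin(y),0]);yc=np.array([-np.sin(y),np.cos(y),0]);q=down(y)
b=np.array([.507,-.184,0])-.002*xc+.007*yc
move_gripper(.06,70)
move_ptp(at(b,.20),q);movel(at(b,.163),q,speed=.08);f0=read_ft_force();print('F',f0)
move_gripper(0,70);print('gap',read_finger_gap(),read_grasp_force(),read_ft_force()-f0)
f0=read_ft_force();z0=read_eef_pos()[2]
for dz in [.01,.02,.03,.045,.06,.075,.083,.087]:
    movel(at(b,z0+dz),speed=.05);print(dz,read_ft_force()-f0,read_eef_pos()[2]-z0)
    if read_ft_force()[2]-f0[2]<-6:print('STOP');break
print(read_finger_gap(),read_time_s())
a=snap('side','side4');t=snap('top','top4')
cv2.imwrite('pics/p4.png',np.hstack([cv2.resize(a[120:300,260:460],(400,360)),cv2.resize(t[160:300,290:445],(400,360))])[:,:,::-1])
```

```text
F [ 0.3006  0.054  -0.3209]
gap 0.025028659091022074 71.38065040111542 [2.7518 0.4956 3.8761]
0.01 [-1.2225  0.1979 -3.3037] 0.010212960175045027
0.02 [-0.9514 -1.0876 -2.6339] 0.020355021013906405
0.03 [-2.8072 -0.0835 -3.2039] 0.030436660387904657
0.045 [-3.6606  0.7626 -3.1239] 0.04547000579732771
0.06 [-5.157   0.5585 -2.3734] 0.060463200319211846
0.075 [-6.6308  1.3327 -3.5902] 0.0754709422918689
0.083 [-4.5187  0.1825 -2.5066] 0.08359060236357904
0.087 [-4.6638 -0.0295 -2.3711] 0.08746644324544878
0.02488969538254728 28.6
```

View pics/p4.png

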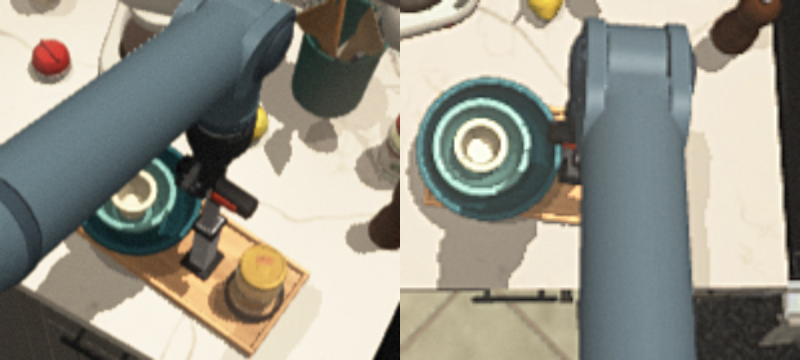

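The handle is well out of the post (rod visible at (210,215) left). The pull stayed at 3 N with the carrier on the worktop and the bowls in place. Now I go to the hard stop and lift.

Run:
```python
from h import *
p=np.array(read_eef_pos());f0=read_ft_force();z=p[2]
for i in range(8):
    z+=.0015;movel(at(p,z),speed=.03);d=read_ft_force()-f0;print(round(z-p[2]+.0875,4),d)
    if d[2]<-5:break
movel(at(p,z+.015),speed=.03);print(read_ft_force()-f0,read_ft_torque())
movel(at(p,z+.045),speed=.05);pause(.3);print(read_ft_force()-f0,read_ft_torque(),read_finger_gap(),read_time_s())
a=snap('side','side5');t=snap('top','top5')
cv2.imwrite('pics/p5.png',np.hstack([cv2.resize(a[120:300,260:460],(400,360)),cv2.resize(t[160:300,290:445],(400,360))])[:,:,::-1])
T=camera_params('top');im=t[:,:,::-1].copy()
for c in ('top','side'):
    print(c,[(n,[np.round(x['at']).tolist() for x in tip_of(c,n)[:1]]) for n in ('carrier','handle_grip','jar_seat','bowl_large','honey_jar')])
```

```text
0.089 [ 0.7098  0.6352 -0.4349]
0.0905 [ 1.8437  0.2416 -4.3827]
0.092 [ 1.5791 -1.582  -9.6814]
[ 2.5635 -0.7619 -9.9743] [-0.0107  0.044  -0.0045]
[ 1.307  -1.3176 -8.8299] [-0.0634 -0.0161  0.0361] 0.024670449993875954 31.15
top [('carrier', [[360.0, 222.0]]), ('handle_grip', [[368.0, 206.0]]), ('jar_seat', [[367.0, 210.0]]), ('bowl_large', [[325.0, 219.0]]), ('honey_jar', [[346.0, 157.0]])]
side [('carrier', [[358.0, 247.0]]), ('handle_grip', [[370.0, 203.0]]), ('jar_seat', [[390.0, 261.0]]), ('bowl_large', [[326.0, 222.0]]), ('honey_jar', [[387.0, 259.0]])]
```

View pics/p5.png

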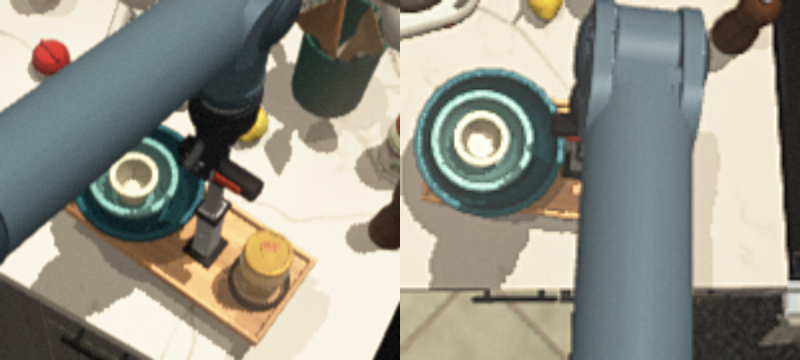

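The carrier hangs clear and level: jar and bowls have both shifted about 4 px in the side view, and the wrist torque is about zero. The bowls are nested, the jar is seated and the bystanders are untouched.

```bash
python3 -c "
from h import *
print(read_ft_force(),read_eef_pos(),read_finger_gap());print(sign_off())"
```

```text
[-0.1681  0.6318 -9.2203] [ 0.506  -0.1769  0.3013] 0.02495854605747571
the job is handed in; nothing more can be done
None
```

The job is handed in after about 31 s of robot time: the bowls are nested in the carrier, the handle is out to its second stop, and the carrier was held about 4.5 cm up, looking level, with the jar in place and the mill, timer and lemon untouched.

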